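# Swing the marking mask over the blank and start

## Task

Push the swing arm of the marking fixture round with a fingertip until the round window at its end lies over the solid round blank (the part with no hole, round not square), so that nothing but the blank shows through the window from straight above. Then press the start button on the control box fully down and let it come back up. Leave the three parts seated in their nests, pick nothing up, and leave the other things on the bench where they are.

Things in the scene. Friction and masses are not known exactly. Their poses are not given: they have to be found in the camera images.
- fixture: Aluminium plate fixed to the bench, 20 mm high. Origin: on the arm's upright pivot axis at bench height, z up; the plate spans -45 to +155 mm along its x, +-150 mm along its y. Three round nests (42 mm across, floor 12 mm above the bench) lie 110 mm from the pivot axis at -1.13, 0 and +1.13 rad from its x axis; each holds one of the three parts, in any order.
- swing (a joint): Dark steel swing arm on the fixture's pivot, seen from above: 0 when it points along the fixture's x, growing counterclockwise, stops at -1.45 and +1.45 rad. It swings level, 4 mm above the parts, is held by friction alone (about 2 N pushed at mid-bar) and stays where it is left. The pivot hub is 32 mm across and reaches 55 mm above the bench.
- window (a point): Centre of the round 26 mm window in the flat ring at the arm's end, 110 mm out from the pivot axis. The ring is 52 mm in outside diameter and lies 28 to 40 mm above the bench; this point is level with its top.
- bar_mid (a point): Point on the centre line of the arm's straight bar, 52 mm out from the pivot axis, 37 mm above the bench. The bar is 18 mm wide, underside 28 mm and top 46 mm above the bench, its sides free from 16 to 84 mm out from the axis.
- blank: The blank: solid brass disc 40 mm across, 12 mm thick, loose in one nest with 1 mm of play, its top 24 mm above the bench. Origin at the centre of its underside.
- bushing: Brass ring 40 mm across with a 20 mm bore, 12 mm thick, loose in another nest. Origin at the centre of its underside.
- square_block: Square brass block 27 x 27 x 12 mm, loose in the remaining nest. Origin at the centre of its underside.
- start (a joint): Start button travel in m: 0 up, 0.006 fully down (a spring, about 5 N when down); it comes back by itself.
- start_top (a point): Centre of the top face of the black start button, 36 mm across, the only button on the control box; it moves straight down when pressed.
- console: White control box fixed to the bench, 120 x 140 x 45 mm, with two small flat white lamps and a grey switch plate on its farther half. Origin at the centre of its underside.
- lens_cap: Loose black lens cap, a disc 84 mm across and 14 mm high, lying on the bench. Origin at the centre of its underside.
- bar_offcut: Loose solid aluminium bar offcut standing upright, 36 mm across, 90 mm high. Origin at the centre of its underside.
- sanding_block: Loose cork sanding block 65 x 100 x 28 mm, lying on the bench. Origin at the centre of its underside.
Things that resemble listed ones, but are neither listed nor needed, are in the scene too. What is shaped like the blank but black or blue is not meant.

How it is judged:
By the outcome, as a careful person would: the job done as asked, in the order asked, and still so for the second after the job is handed in, with the robot touching nothing.
It also fails if it takes over 46 s, if anything falls off the work surface, if the arm or the gripper's body presses on something with over 40 N, if the wrist force passes 120 N, or if a joint passes its speed limit or range.

## Robot

A 6-joint arm with a two-finger parallel gripper is mounted at the origin on the work surface. World frame = base frame: x ahead of the robot, y to its left, z up, the work surface at z = 0. Lengths are in mm, angles in rad, forces in N, time in s.
With the tool pointing down it reaches from about 300 to 775 mm from the base axis. Payload 14.6 kg.
Tool frame: the origin (TCP) lies on the centre line of the jaws, within the pads' length; the fingertips stand 19 mm ahead of it and the grasp point (between the pads) is the TCP (bot.tip_reach is the distance from the TCP to the fingertips, in mm); y points along the fingers, x is the direction in which the jaws open and shut, and the axes are right-handed (so a half turn about y gives the same grasp; the last joint's range is limited). The gripper opens to 85 mm and grips with 20 to 120 N. Pads are 22 mm wide; open, the fingers measure 114 mm over their backs; the gripper's body (76 mm by 85 mm) begins 54 mm behind the grasp point. The pads swing forward as they close: fully open they stand 13 mm farther back than shut.
Start: joints at [-1.367, 0.3, 1.521, -0, 1.321, -0.067], TCP at [147.12, -529.949, 250.281] pointing down, gripper open.
Joint ranges: [-3.03, 3.03], [-0.79, 2.21], [0.23, 2.52], [-1.04, 4.18], [0, 3.07], [-2.55, 2.55]. Speed limits (rad/s): [2.22, 2.22, 2.57, 3.14, 3.14, 3.14].

## Interface

Orientations are given as a unit quaternion [w, x, y, z].
In Python, from rig import bot gives the robot as it stands. Calls block until the motion is done:
- bot.move_to(position, orientation): joint-space move of the TCP to a pose.
- bot.servo_line(position, attitude=None, speed=150, until_force=None): straight line of the TCP; attitude=None keeps the orientation; speed is the mean speed in mm/s. With until_force (N) it stops when the force on the tool has changed by that much, and returns True; else False.
- bot.move_joints(angles): joint-space move.
- bot.move_gripper(opening, grip_force=None): finger opening in mm; grip_force is the grip in N (None keeps the last); returns when the fingers have stopped.
- bot.dwell(seconds).
- bot.ik(position, orientation): joint angles nearest the present ones, or None.
- bot.read_state(): the state.
- bot.read_camera(name): name is "scene" or "top"; returns a dict with "image" (384x512x3 uint8, blue, green, red), "depth" (384x512 float32, mm along the optical axis (not along the pixel's ray), 0 where there is no reading), "fovy" (degrees; the focal length in pixels is half the picture's height over the tangent of half this angle, whatever the lens; pixels are square), "cx", "cy" (the principal point, pixels), "eye" and "attitude" of the camera in the world. Camera axes: x right, y down, z forward; pixel columns grow to the right and rows downward; lengths in mm; the calibration is good to about 2 mm. A picture is of the moment at which its call begins.
A pose or a line that the arm cannot do raises bot.MotionError and nothing moves.
- bot.finish_job(): hands the job in, once; it reports no verdict.
The state is a dict: "clock": time; "joint_positions": joint angles; "qvel": joint speeds; "effort": joint torques, N m; "ee_pos": TCP position; "tool_rot": TCP orientation; "ft_force": force on the tool from outside, world axes, zero at the start; "moment": the same for the moment, N m; "grip_width": finger opening in mm.
Only numpy, scipy, OpenCV 4.12 (cv2) and the standard library are available. Lean on these libraries where they do the work, as an engineer would, in place of code of your own. Each camera call takes 0.05 s, during which the arm holds its last target.

## Working session

There is one attempt and no reset: what is moved stays moved. The work goes in short steps, each a Python script; the robot and the scene stay as the last script left them, time stands still between calls to the robot, and variables do not carry over. Pictures are saved under pics/ and viewed, and the job is handed in when it is done.

```bash
mkdir -p pics; ls; python3 - <<'E'
from rig import bot
import cv2,pickle
d={}
for n in("scene","top"):
    c=bot.read_camera(n); d[n]=c; cv2.imwrite(f"pics/{n}0.png",c["image"])
    print(n,c["fovy"],c["cx"],c["cy"],c["eye"],c["attitude"])
pickle.dump(d,open("c0.pkl","wb"))
s=bot.read_state();print(s["clock"],s["ee_pos"],s["tool_rot"],bot.tip_reach)
E
```

```text
pics
scene 47.87238205300771 252.94561548305614 198.27567008555107 [1098.55016628  280.4290439  1015.83002785] [-0.13347727  0.49304669  0.82947308 -0.22597165]
top 48.26939763092932 258.59676998088446 191.69677632285692 [ 430.5625215    11.80443928 1094.5668544 ] [-0.07397617  0.7048046  -0.7031691   0.05771669]
0.1 [ 147.06205978 -529.77139427  249.75579507] [ 0.56315529 -0.56266844  0.42823397 -0.42764005] 19.0
```

View pics/scene0.png

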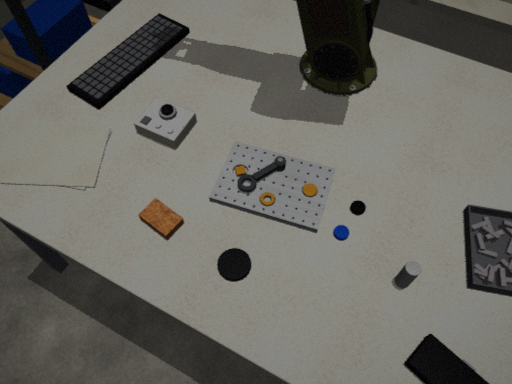

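View pics/top0.png

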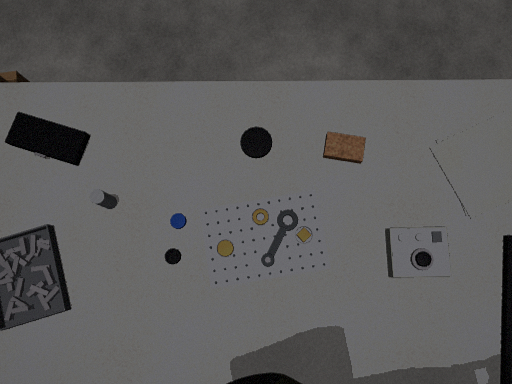

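```bash
cat > h.py <<'E'
import numpy as np,cv2,pickle
from scipy.spatial.transform import Rotation as R
def rot(q): return R.from_quat([q[1],q[2],q[3],q[0]]).as_matrix()
def f(c): return c["image"].shape[0]/2/np.tan(np.radians(c["fovy"])/2)
def ray(c,u,v,z):
    d=rot(c["attitude"])@np.array([(u-c["cx"])/f(c),(v-c["cy"])/f(c),1]); e=np.array(c["eye"])
    return e+d*(z-e[2])/d[2]
def proj(c,p):
    q=rot(c["attitude"]).T@(np.array(p)-np.array(c["eye"])); return q[0]/q[2]*f(c)+c["cx"],q[1]/q[2]*f(c)+c["cy"]
def crop(c,u,v,w,h,k,name):
    im=c["image"][v:v+h,u:u+w]; im=cv2.resize(im,None,fx=k,fy=k,interpolation=cv2.INTER_CUBIC)
    cv2.imwrite(name,np.clip(im.astype(float)*1.8,0,255).astype(np.uint8))
E
python3 - <<'E'
from h import *
d=pickle.load(open("c0.pkl","rb")); t=d["top"];s=d["scene"]
crop(t,195,185,140,105,5,"pics/t_fix.png")
crop(t,380,215,80,70,7,"pics/t_con.png")
crop(s,125,90,220,145,3,"pics/s_fix.png")
for n,c in d.items():
    hsv=cv2.cvtColor(c["image"],cv2.COLOR_BGR2HSV)
    m=cv2.inRange(hsv,(12,110,60),(35,255,255))
    k,l,st,ce=cv2.connectedComponentsWithStats(m)
    for i in range(1,k):
        if st[i,4]>25: print(n,st[i],ce[i].round(1),ray(c,*ce[i],24).round(1))
E
```

```text
scene [89 16 10  9 51] [93.2 19.6] [ 216.1 -840.7   24. ]
scene [  0  38  43  40 625] [16.9 60.4] [ 496.6 -929.3   24. ]
scene [ 0 93 12 13 94] [ 3.9 99.4] [ 643.5 -841.1   24. ]
scene [235 165  11  10  86] [239.9 169.6] [523.9 -75.1  24. ]
scene [303 184  14  13 145] [309.4 189.6] [491.2 121.2  24. ]
scene [260 192  15  13 117] [267.  198.4] [569.9  33.7  24. ]
scene [139 199  44  37 844] [160.3 216.8] [ 751.1 -184.    24. ]
top [  0  72  16   9 100] [ 8.8 75.5] [954.1 717.8  24. ]
top [324 132  41  29 777] [344.5 146.1] [ 752.6 -184.4   24. ]
top [253 209  15  16 134] [259.9 216.2] [569.8  33.3  24. ]
top [297 228  14  14 109] [303.5 234.3] [524.5 -75.2  24. ]
top [218 240  15  16 189] [224.9 247.8] [490.6 120.2  24. ]
```

```bash
sleep 1
```

```text
(no output)
```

View pics/t_fix.png

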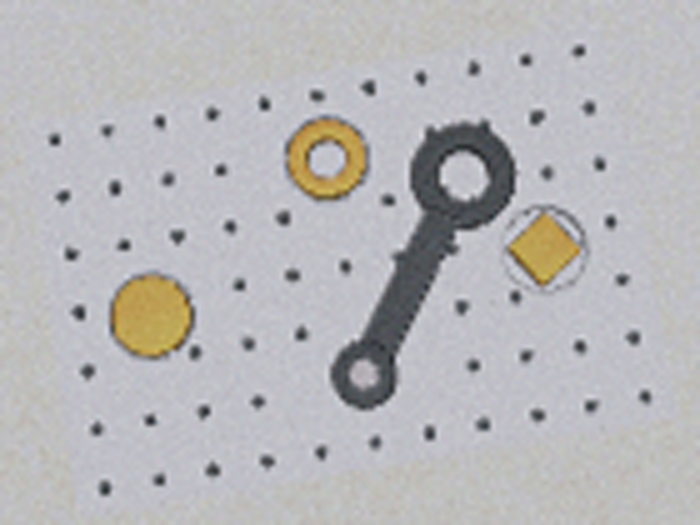

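View pics/t_con.png

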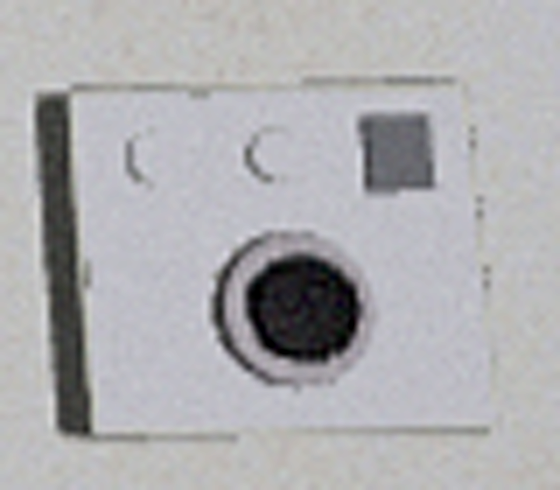

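View pics/s_fix.png

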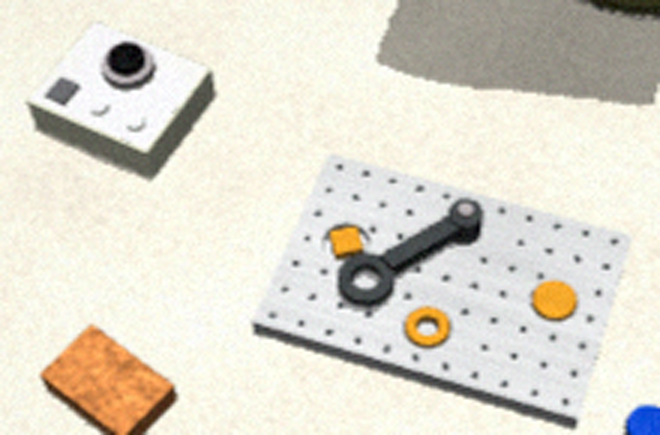

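```bash
python3 - <<'E'
from h import *
from scipy.optimize import least_squares
d=pickle.load(open("c0.pkl","rb")); t=d["top"];s=d["scene"]
S=np.array([[524.2,-75.2],[569.85,33.5],[490.9,120.7]]);A=np.array([-1.13,0,1.13])
r=least_squares(lambda p:(p[:2]+110*np.c_[np.cos(A+p[2]),np.sin(A+p[2])]-S).ravel(),[465,10,0])
print("fix",r.x,r.fun.round(1))
print("hub top",ray(t,268,259.8,55), "win",ray(t,195+463/5,185+174/5,40))
print("hub s",ray(s,125+466/3,90+209/3,55),"win",ray(s,125+367/3,90+280/3,40))
for z in (45,55,60,65,70,75,80):
    print(z,ray(t,380+304/7,215+308/7,z)[:2].round(1),ray(s,125+127/3,90+57/3,z)[:2].round(1))
# depth
for n,c,(u,v) in(("t",t,(423,259)),("s",s,(167,110)),("tbox",t,(400,265)),("tblank",t,(225,248))):
    Z=np.median(c["depth"][v-2:v+3,u-2:u+3]); print(n,rot(c["attitude"])@np.array([(u-c["cx"])/f(c)*Z,(v-c["cy"])/f(c)*Z,Z])+np.array(c["eye"]))
for n,c in d.items():
    print(n,c["depth"].min(),c["depth"].max())
E
```

```text
fix [4.61325981e+02 1.49255646e+01 1.68670908e-01] [ 0.1 -0.1 -0.1 -0.1 -0.   0.2]
hub top [460.67339823  12.98047452  55.        ] win [558.93130682 -35.37763676  40.        ]
hub s [461.03187689  16.57345429  55.        ] win [562.27156346 -30.17221583  40.        ]
45 [ 464.3 -360. ] [ 450.  -363.1]
55 [ 464.  -356.5] [ 456.7 -356.5]
60 [ 463.8 -354.7] [ 460.  -353.1]
65 [ 463.6 -353. ] [ 463.4 -349.8]
70 [ 463.5 -351.2] [ 466.7 -346.5]
75 [ 463.3 -349.4] [ 470.  -343.2]
80 [ 463.1 -347.6] [ 473.4 -339.9]
t [ 463.60287509 -351.69075775   65.76826164]
s [ 468.07339792 -347.44497354   66.61956206]
tbox [ 449.86850334 -303.80418014   43.6642982 ]
tblank [490.23680663 120.05342819  22.41574523]
scene 0.0 2802.3123
top 0.0 2094.397
```

```bash
cat >> h.py <<'E'
PIV=np.array([461.3,14.9]);H=0.169
def quat(a,sg):
    t=np.array([-np.sin(a),np.cos(a),0])*sg; y=np.array([0,0,-1.]); M=np.c_[t,y,np.cross(t,y)]
    q=R.from_matrix(M).as_quat(); return [q[3],q[0],q[1],q[2]]
def fp(a,off,z=51,r=60):
    return [*(PIV+r*np.array([np.cos(a),np.sin(a)])-off*np.array([-np.sin(a),np.cos(a)])),z]
E
python3 - <<'E'
from h import *
from rig import bot
s=bot.read_state();print(rot(s["tool_rot"]).round(2))
for sg in(1,-1):
    for a in (-.45,0,.4,.9,1.3):
        j=bot.ik(fp(a,23.5),quat(a,sg)); print(sg,a,None if j is None else np.round(j,2))
for p in([463.5,-351.5,110],[463.5,-351.5,76]):
    print([None if (j:=bot.ik(p,quat(a,1))) is None else np.round(j,2) for a in(-.6,0,.6)])
E
```

```text
[[ 0.27 -0.    0.96]
 [-0.96  0.    0.27]
 [-0.   -1.    0.  ]]
1 -0.45 [-0.14  0.47  1.81 -0.    0.86 -1.26]
1 0 [-0.09  0.5   1.77 -0.    0.88 -1.66]
1 0.4 [-0.04  0.5   1.75 -0.    0.88 -2.01]
1 0.9 [ 0.02  0.49  1.77 -0.    0.88 -2.45]
1 1.3 None
-1 -0.45 [-0.14  0.47  1.81 -0.    0.86  1.88]
-1 0 [-0.09  0.5   1.77 -0.    0.88  1.48]
-1 0.4 [-0.04  0.5   1.75 -0.    0.88  1.13]
-1 0.9 [ 0.02  0.49  1.77 -0.    0.88  0.69]
-1 1.3 [ 0.06  0.47  1.82 -0.    0.86  0.33]
[array([-0.71,  0.52,  1.56, -0.  ,  1.06, -1.68]), array([-0.71,  0.52,  1.56, -0.  ,  1.06, -2.28]), None]
[array([-0.71,  0.57,  1.58, -0.  ,  1.  , -1.68]), array([-0.71,  0.57,  1.58, -0.  ,  1.  , -2.28]), None]
```

The brass part at top (225,248) is the blank: solid and round, confirmed in the crop. The brass ring at (260,216) is the bushing and the diamond at (303,234) is the square block. The black disc at (173,256) and the blue disc at (178,221) are lookalikes and lie off the fixture. The only button is at (423,259). I'll lower the closed fingers on the -y side of the bar.

```bash
python3 - <<'E'
from h import *
from rig import bot
bot.move_gripper(0)
a=-.45
bot.move_to(fp(a,38,130),quat(a,-1))
bot.servo_line(fp(a,38,51),speed=100)
s=bot.read_state();print(s["clock"],s["ee_pos"],s["ft_force"],s["grip_width"])
for n in("scene","top"):
    c=bot.read_camera(n)
    crop(c,*((195,185,140,105,5) if n=="top" else (200,110,160,120,5)),f"pics/{n}1.png")
E
```

```text
3.9917 [499.13448489 -45.48900835  51.53223107] [-0.04121505  0.74889755  0.10704772] 0.1741603670648214
```

View pics/scene1.png

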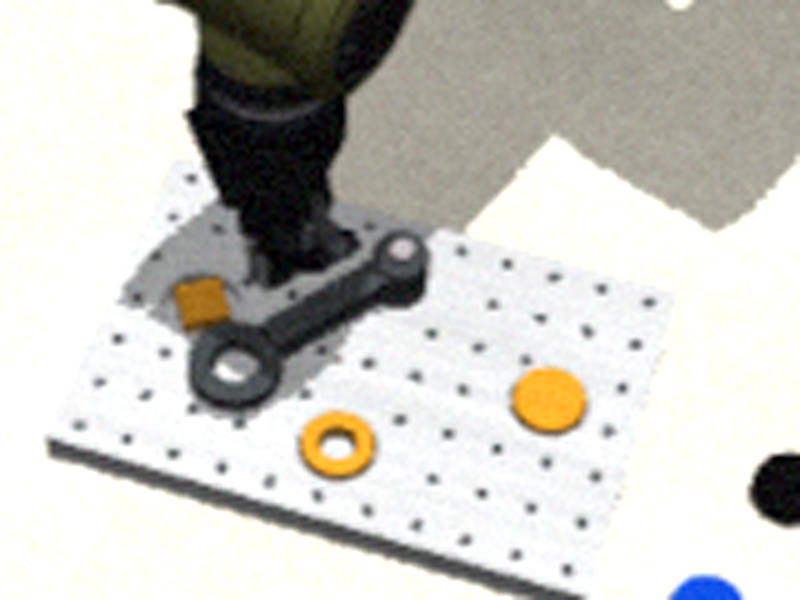

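View pics/top1.png

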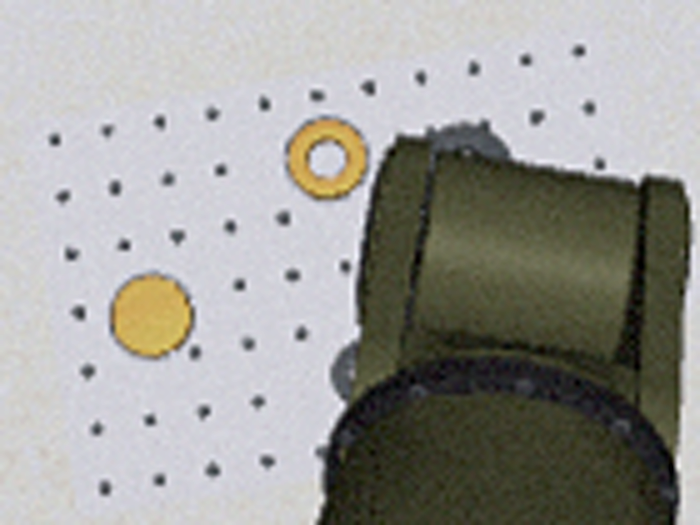

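The scene view shows the fingertips beside the bar at crop (290,270), clear of the parts. Next I sweep the arm, stopping a bit short of the blank.

```bash
python3 - <<'E'
from h import *
from rig import bot
bot.servo_line(fp(-.45,27),speed=60)
T=H+1.13-.15
for a in np.linspace(-.45,T,11)[1:]:
    bot.servo_line(fp(a,23.5),quat(a,-1),speed=45)
s=bot.read_state();print(s["clock"],s["ee_pos"],s["ft_force"],np.round(s["joint_positions"],2))
for n in("scene","top"):
    c=bot.read_camera(n)
    crop(c,*((195,185,140,105,5) if n=="top" else (200,110,160,120,5)),f"pics/{n}2.png")
E
```

```text
8.25 [507.41545766  59.8586786   51.04053922] [ 0.4467805  -1.24601535  0.97275742] [0.05 0.48 1.8  0.   0.87 0.47]
```

View pics/scene2.png

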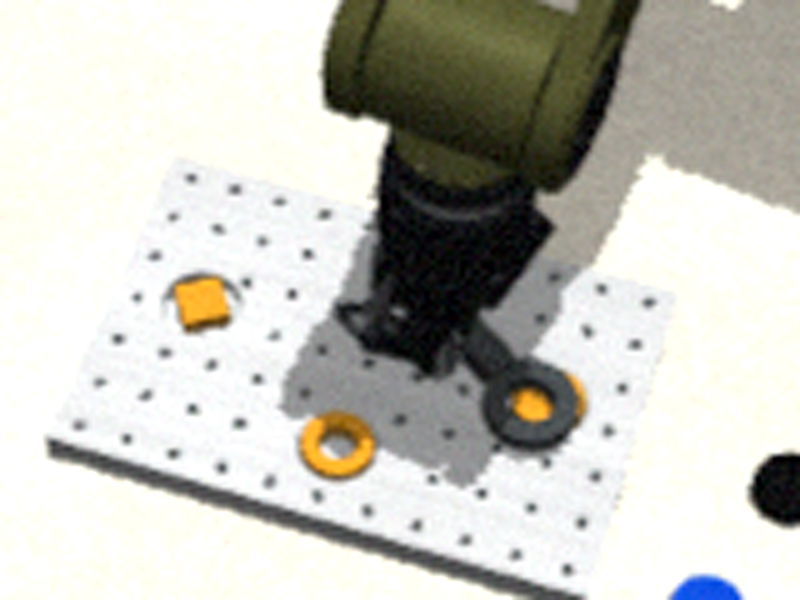

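View pics/top2.png

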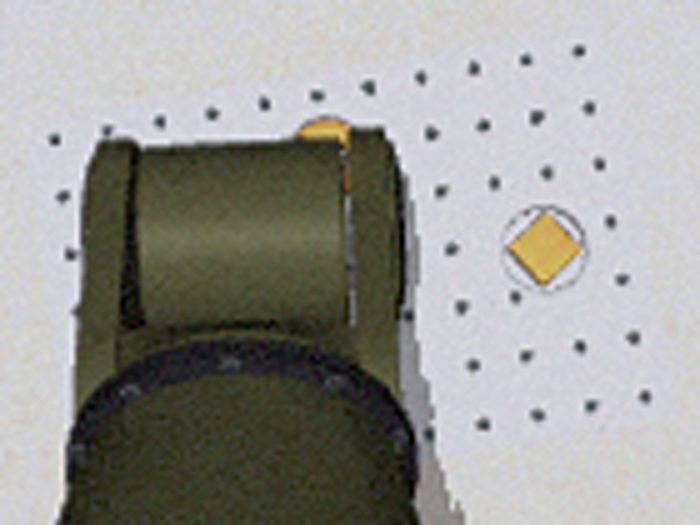

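```bash
python3 - <<'E'
from h import *
d=pickle.load(open("c0.pkl","rb"));s=d["scene"]
for u,v in((531,402),(533,402)):
    p=ray(s,200+u/5,110+v/5,38)[:2]-PIV; print(p,np.hypot(*p),np.arctan2(p[1],p[0])-H)
# predicted window px at target
for sw in(.98,1.05,1.13):
    p=proj(s,[*(PIV+110*np.array([np.cos(sw+H),np.sin(sw+H)])),40]); print(sw,(p[0]-200)*5,(p[1]-110)*5)
E
```

```text
[ 44.80462275 102.07806444] 111.4781837829906 0.988190377456331
[ 44.29871088 103.00916163] 112.13056303043626 0.9956591772396988
0.98 528.2626620880321 399.0289453786673
1.05 538.933070740631 391.19030938680555
1.13 550.1880515124387 381.4850124010701
```

```bash
python3 - <<'E'
from h import *
from rig import bot
for a in (H+1.06,H+1.125):
    bot.servo_line(fp(a,23.5),quat(a,-1),speed=25)
bot.dwell(.2)
c=bot.read_camera("scene"); crop(c,200,110,160,120,5,"pics/scene3.png")
a=H+1.125
bot.servo_line(fp(a,40),speed=60)
bot.servo_line(fp(a,40,130),speed=150)
p=[463.5,-351.5,130]
bot.move_to(p,quat(-.3,-1) if bot.ik(p,quat(-.3,-1)) is not None else quat(-.6,1))
s=bot.read_state();print(s["clock"],s["ee_pos"],s["ft_force"],np.round(s["joint_positions"],2))
d={}
for n in("scene","top"):
    c=bot.read_camera(n);d[n]=c
    crop(c,*((195,185,140,105,5) if n=="top" else (200,110,160,120,5)),f"pics/{n}4.png")
pickle.dump(d,open("c4.pkl","wb"))
crop(d["scene"],100,20,140,105,5,"pics/scene4b.png")
E
```

```text
11.9167 [ 463.96031716 -350.63896877  129.86777893] [-0.1645609   0.63150284  0.26348099] [-0.71  0.49  1.55  0.    1.1   1.16]
```

View pics/scene4.png

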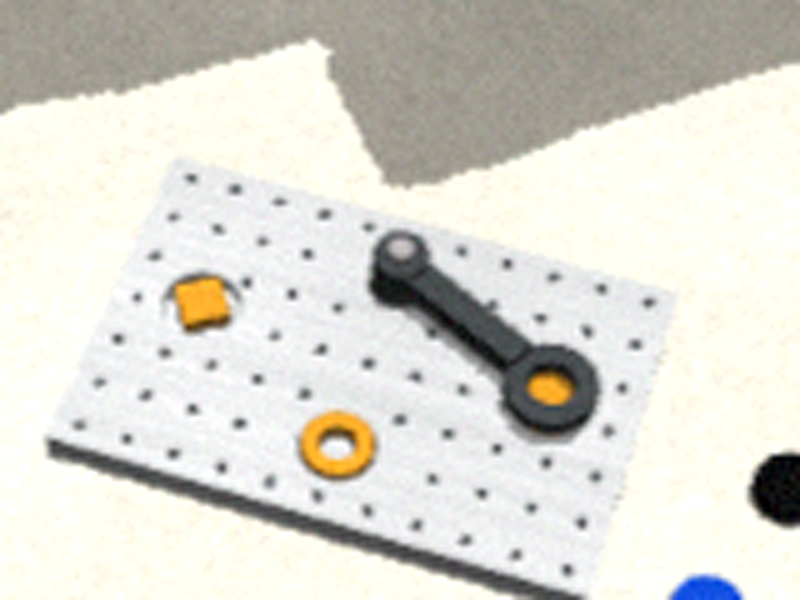

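View pics/top4.png

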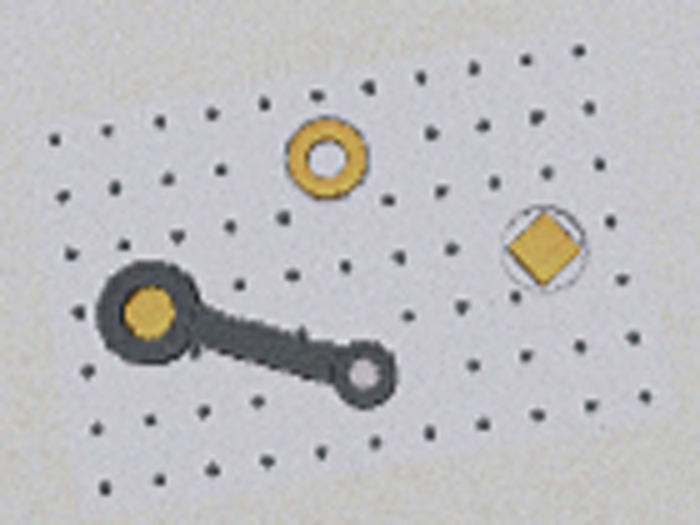

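View pics/scene4b.png

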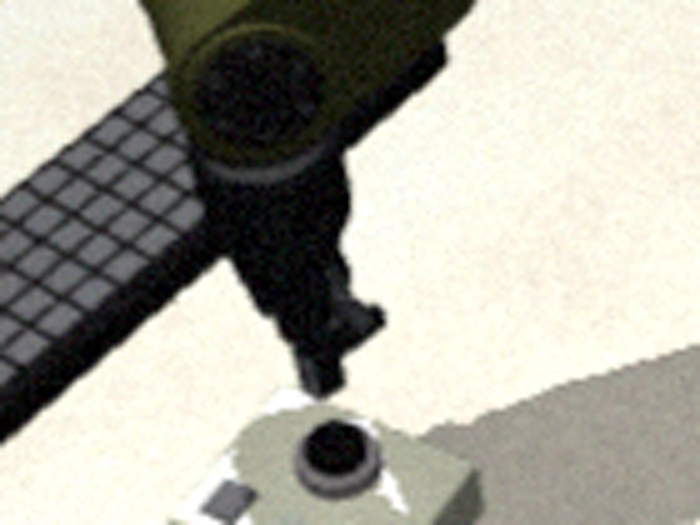

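```bash
python3 - <<'E'
from h import *
from rig import bot
d=pickle.load(open("c4.pkl","rb"));s=d["scene"];t=d["top"]
p=proj(s,[463.5,-351.5,111]);print("tip crop",(p[0]-100)*5,(p[1]-20)*5)
w=ray(t,195+150/5,185+313/5,40)[:2];q=w-PIV;print("win",w,"swing",np.arctan2(q[1],q[0])-H,np.hypot(*q), "blank dist",w-[490.8,120.5])
bot.servo_line([463.5,-351.5,95],speed=100)
z0=bot.read_state();print(z0["ft_force"],z0["ee_pos"])
z=88
for z in np.arange(88,72,-1.):
    r=bot.servo_line([463.5,-351.5,z],speed=20)
    st=bot.read_state(); F=st["ft_force"][2]-z0["ft_force"][2]
    print(z,round(st["ee_pos"][2],1),round(F,2))
    if F>12: break
pr=bot.read_camera("scene");crop(pr,100,20,140,105,5,"pics/press.png")
print(bot.read_state()["clock"])
E
```

```text
tip crop 319.9888889005409 388.09741981638706
win [490.23087269 118.29654702] swing 1.1289684396963655 107.36778534580498 blank dist [-0.56912731 -2.20345298]
[ 0.16904481 -0.63022336  0.74905188] [ 463.64839693 -351.43426257   95.1081962 ]
88.0 88.0 -0.77
87.0 87.0 -0.32
86.0 86.1 0.14
85.0 85.1 1.93
84.0 84.1 1.7
83.0 83.1 2.05
82.0 82.1 1.99
81.0 81.1 3.68
80.0 80.1 4.01
79.0 79.9 12.84
15.3167
```

View pics/press.png

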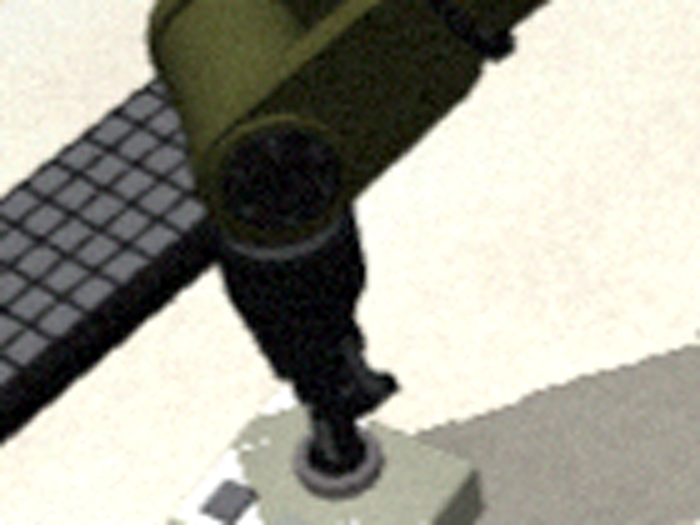

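Contact came at about 86 mm and the hard stop at 79.9 mm, so roughly the full 6 mm of travel. I'll press slightly harder to make sure, then release and look.

```bash
python3 - <<'E'
from h import *
from rig import bot
bot.servo_line([463.5,-351.5,78.3],speed=10); bot.dwell(.3)
s=bot.read_state();print(s["ee_pos"],s["ft_force"])
bot.servo_line([463.5,-351.5,84],speed=40);print(bot.read_state()["ft_force"][2])
bot.servo_line([463.5,-351.5,150],speed=120)
bot.move_joints([-1.367,.3,1.521,0,1.321,bot.read_state()["joint_positions"][5]])
d={}
for n in("scene","top"): d[n]=bot.read_camera(n); cv2.imwrite(f"pics/{n}5.png",d[n]["image"])
s=bot.read_state();print(s["clock"],s["ft_force"])
c=d["top"]
for(u,v) in((423,259),):
    for cc in (c,pickle.load(open("c0.pkl","rb"))["top"]):
        print("btn depth",np.median(cc["depth"][v-3:v+4,u-3:u+4]))
crop(c,195,185,140,105,5,"pics/top5c.png"); crop(d["scene"],100,20,140,105,5,"pics/scene5c.png")
E
```

```text
[ 463.63478731 -351.62580352   79.76457891] [-6.77044377  3.96808745 21.26809765]
2.7711691985578386
18.3667 [-0.60149604  0.7159412  -0.4707789 ]
btn depth 1007.98926
btn depth 1008.1363
```

View pics/top5.png

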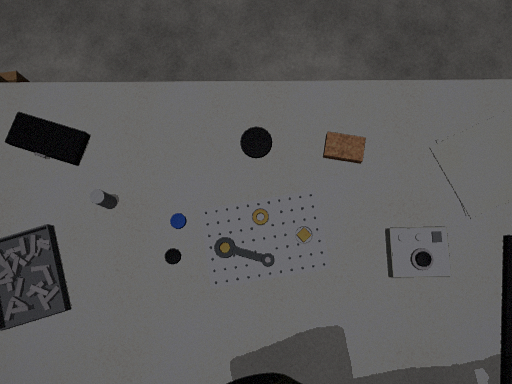

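View pics/scene5c.png

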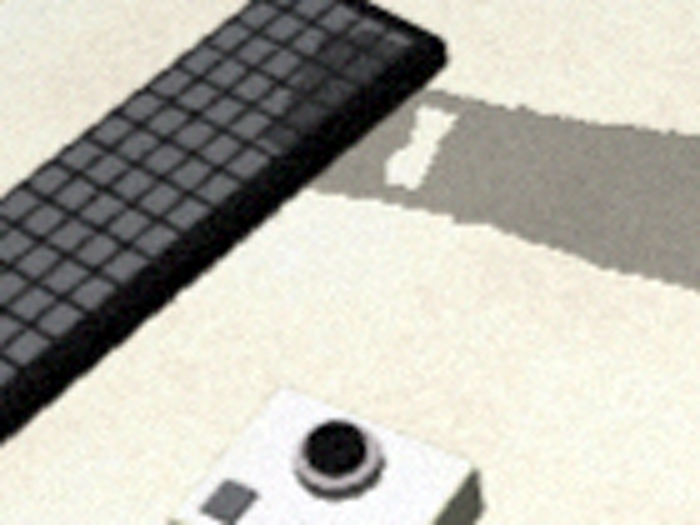

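View pics/top5c.png

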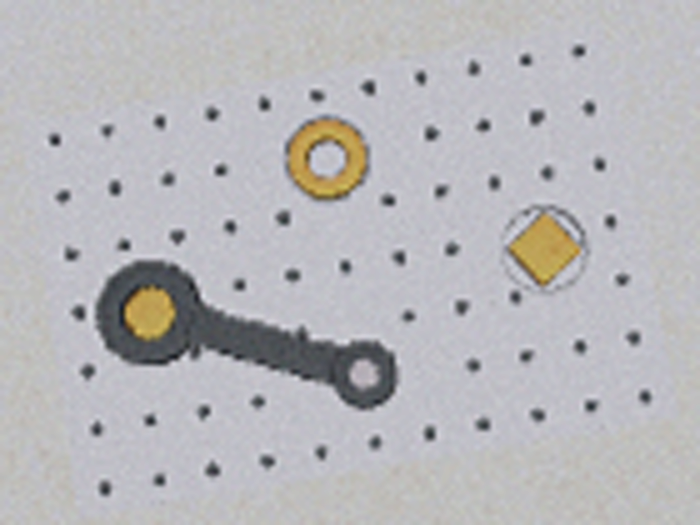

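The window, at top (225,248), shows only brass. All three parts are still in their nests, the button at (423,259) is back up, and nothing else has moved. Handing in.

```bash
python3 -c "
from rig import bot
print(bot.finish_job())"
```

```text
the job is handed in; nothing more can be done
None
```

The job is done and handed in at about 18.4 s of the 46 s allowed; no verdict was reported.

- **Swing arm:** I pushed it with the closed fingertips from about -0.62 to 1.13 rad, over the solid brass disc. The last top view shows only brass through the window. The window centre measured about 2 mm from the blank's centre, within the 2 mm calibration and the 7 mm margin.
- **Start button:** I pressed it until it stopped hard after about 6 mm of travel, with 21 N of force at the stop. After release, the camera depth at the button matched its starting value (1008.0 mm against 1008.1 mm), so it came back up. I judged "fully down" from the travel and the hard stop; no direct reading of the button was available.
- **Rest of the bench:** In the last pictures all three parts are in their nests and the other things are where they were. The robot stood clear, touching nothing.

No check failed. The only mismatch was the window's measured radius from the pivot, 107.4 mm against the nominal 110 mm, which is about the size of the camera error.

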